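# Hold open the cam clamp that has the paint test panel

### The arm

A 6-joint arm with a two-finger parallel gripper is mounted at the origin on the work surface. World frame = base frame: x ahead of the robot, y to its left, z up, the work surface at z = 0. Lengths are in mm, angles in rad, forces in N, time in s.
With the tool pointing down it reaches from about 350 to 800 mm from the base axis. Payload 7.3 kg.
Tool frame: the origin (TCP) lies on the centre line of the jaws, within the pads' length; the fingertips stand 22 mm ahead of it and the grasp point (between the pads) lies 3 mm ahead of it; z points along the fingers, y is the line along which they close (so a half turn about z gives the same grasp; the last joint's range is limited). The gripper opens to 85 mm and grips with 20 to 120 N. Pads are 22 mm wide; open, the fingers measure 114 mm over their backs; the gripper's body (76 mm by 85 mm) begins 54 mm behind the grasp point. The pads swing forward as they close: fully open they stand 13 mm farther back than shut.
Start: joints at [0.987, 0.342, 1.524, -0, 1.275, -0.146], TCP at [222.56, 475.51, 253.322] pointing down, gripper open.
Joint ranges: [-2.53, 2.53], [-0.77, 2.02], [0.04, 2.7], [-1, 4.14], [0.28, 2.66], [-3.11, 3.11]. Speed limits (rad/s): [2.57, 2.57, 3.14, 3.14, 3.14, 3.14].

### API

Orientations are given as a unit quaternion [w, x, y, z].
In Python, from bench import status, viewer, ctrl gives the robot as it stands.
- The arm moves only by the tool move_arm, never from a script. Its argument "plan" is a list of rows, each a list of 7 numbers: the shift along the tool's x, y, z in m, then the turn, a rotation vector about the tool's x, y, z in degrees, then the closure in counts, from 0 (fully open) to 255 (shut). A call has 1 to 20 rows; each row is the pose to reach, as a shift and turn from the pose commanded when the call began, along the tool's axes at that moment; what a row does not reach only later rows make up. A row lasts 1/8 s, in which the tool goes at most 62.5 mm and 10.7 degrees, less where a joint would pass 70% of its speed; a pose out of reach is approached as far as the arm can. A call with a gripper value outside its range is refused whole. The fingers move at their own pace and stop on an object; the grip force is fixed at half the most. Time passes only in rows, so rows that repeat a pose let the fingers close. It gives the time, the measured TCP pose, the force, the opening and the grip force at its end, in the units of the state.
- status.read_state(): the state, without advancing time (a new reading comes with each control period).
- viewer.grab_frame(name): name is "side" or "top"; returns a dict with "pixels" (400x640x3 uint8, red, green, blue), "range_z" (400x640 float32, mm along the optical axis (not along the pixel's ray), 0 where there is no reading), "fx", "fy", "cx", "cy" (pixels), "eye" and "rotation" of the camera in the world. Camera axes: x right, y up, looking along -z (the intrinsics and any distortion apply to the point x, -y, -z); pixel columns grow to the right and rows downward; lengths in mm; the calibration is good to about 2 mm. A picture is of the moment at which its call begins.
- ctrl.job_done(): hands the job in; it is judged then, once.
The state is a dict: "clock": time; "joints": joint angles; "joint_velocities": joint speeds; "joint_torque": joint torques, N m; "position": TCP position; "tool_rot": TCP orientation; "force": force on the tool from outside, world axes, zero at the start; "ft_torque": the same for the moment, N m; "opening": finger opening in mm; "finger_force": force on a finger pad.
Only numpy, scipy, OpenCV 4.12 (cv2) and the standard library are available. Lean on these libraries where they do the work, as an engineer would, in place of code of your own. Each camera call takes 0.05 s, during which the arm holds its last target. There are 200 camera calls.

### The job

One of the two cam clamps on the bench fixture holds the wide test panel, the other only a narrow strip. Swing up the cam lever of the clamp that holds the wide panel to its highest lift point, with the arm standing straight up, and keep hold of it there so that the jaw stays fully open: finish while holding the lever, since it springs back if let go. Leave the other lever down and do not shift the panel or the strip.

Things in the scene. Friction and masses are not known exactly. Their poses are not given: they have to be found in the camera images.
- fixture: fixed aluminium plate 300 x 400 x 15 mm on the bench with two equal cam clamps. Origin on the table, midway between the two axles; plate spans x -85..215, y -200..200 mm. x points away from the robot, y left, z up. Left clamp at y +100 mm, right at y -100 mm; cam housings at x -45..90 mm, up to 140 mm high; beds for the panels at x 65..205 mm
- lever_left (a joint): left cam lever (rad): 0 = at rest on its stop, arm towards fixture -x (the robot), 20 deg above level; grows as it swings up and over to +x. 1.22 = arm straight up = highest lift (jaw up 10 mm); beyond that, to the stop at 1.9, the jaw sinks again. Springs back to 0; takes 4 to 6 N at the bar. Level axle along fixture y, 75 mm above the table, at fixture x 0.
- lever_right (a joint): right cam lever (rad): 0 = at rest on its stop, arm towards fixture -x (the robot), 20 deg above level; grows as it swings up and over to +x. 1.22 = arm straight up = highest lift (jaw up 10 mm); beyond that, to the stop at 1.9, the jaw sinks again. Springs back to 0; takes 4 to 6 N at the bar. Level axle along fixture y, 75 mm above the table, at fixture x 0.
- lever_left_grip (a point): grip point on the axis of the left lever's hand bar, 120 mm from the axle: black round bar, 14 mm thick, 80 mm long, along fixture y (from 29 mm on the -y side of this point to 51 mm on the +y side, where the 12 mm crank arm joins, 45 mm away). 116 mm above the table at rest, 195 mm when upright. Moves with the lever; the bar does not spin.
- lever_right_grip (a point): grip point on the axis of the right lever's hand bar, 120 mm from the axle: black round bar, 14 mm thick, 80 mm long, along fixture y (from 29 mm on the -y side of this point to 51 mm on the +y side, where the 12 mm crank arm joins, 45 mm away). 116 mm above the table at rest, 195 mm when upright. Moves with the lever; the bar does not spin.
- panel_center (a point): centre of the wide test panel, grey primed sheet 140 x 100 x 4 mm (x by y of the fixture), loose, lying on the bed of one of the clamps with its near edge under the jaw, 32 mm above the table
- strip_center (a point): centre of the narrow strip, same grey sheet 140 x 32 x 4 mm, lying in the same way in the other clamp
Things that resemble listed ones, but are neither listed nor needed, are in the scene too. There is more than one size of the part that bears panel_center; the job needs the largest.

How it is judged:
By the outcome, as a careful person would: the job done as asked, in the order asked, and still so for the second after the job is handed in, while the arm keeps its last pose, push and grip.
It also fails if it takes over 32 s, if anything falls off the work surface, if the arm or the gripper's body presses on something with over 40 N, if the wrist force passes 120 N, or if a joint passes its speed limit or range.

## Working session

There is one attempt and no reset: what is moved stays moved. The work goes in short steps, Python scripts to look and compute and a tool call to move; the robot and the scene stay as the last step left them, time stands still between calls to the robot, and variables do not carry over. Pictures are saved under pics/ and viewed, at most 10 in all, crops included, and the job is handed in when it is done.

Besides the shell and the picture viewer there is one more tool, called as name(argument=value, ...) on one line, values as JSON. move_arm: Moves the arm, as the interface text tells. Its arguments: {"type":"object","properties":{"plan":{"type":"array","items":{"type":"array","items":{"type":"number"}}}},"required":["plan"]}

```bash
mkdir -p pics; python3 - <<'E'
from bench import status, viewer
import cv2,numpy as np
for n in("top","side"):
    f=viewer.grab_frame(n); cv2.imwrite(f"pics/{n}1.png",f["pixels"][:,:,::-1]); np.savez(f"{n}1.npz",**f)
    print(n,{k:f[k] for k in f if k not in("pixels","range_z")})
print(status.read_state())
E
```

```text
top {'fx': 469.3575865947037, 'fy': 469.3575865947037, 'cx': 327.6609893213317, 'cy': 202.755264148831, 'eye': array([ 413.84012122,  -94.71895289, 1371.38517877]), 'rotation': array([ 0.71132443,  0.06134053, -0.05190948, -0.69825518])}
side {'fx': 487.3016751405459, 'fy': 487.3016751405459, 'cx': 318.1170337840814, 'cy': 192.25615637658586, 'eye': array([  318.20755193, -1044.24537425,   831.36732326]), 'rotation': array([ 0.87849781,  0.45407746, -0.06922638, -0.13138859])}
{'clock': 0.1, 'joints': array([ 9.87003001e-01,  3.42653612e-01,  1.52493636e+00,  1.03536124e-06,
        1.27545010e+00, -1.45995755e-01]), 'joint_velocities': array([ 6.51930260e-04, -6.77294955e-04, -2.87239831e-03, -7.65496567e-04,
        3.42722288e-05, -2.43590676e-04]), 'joint_torque': array([ 1.54818739e-03, -4.34448552e+01, -2.46488947e+01, -2.35627303e-04,
        4.69394348e-03, -1.43569355e-05]), 'position': array([222.3551737 , 475.20292975, 252.68997501]), 'tool_rot': array([-2.58717946e-04,  2.17154909e-01,  9.76136887e-01, -6.75882400e-04]), 'force': array([ 0.36829053,  0.51012473, -0.69204557]), 'ft_torque': array([ 0.03971622,  0.02653271, -0.00166163]), 'finger_force': 0.0, 'opening': 85.33870485790797}
```

View pics/top1.png

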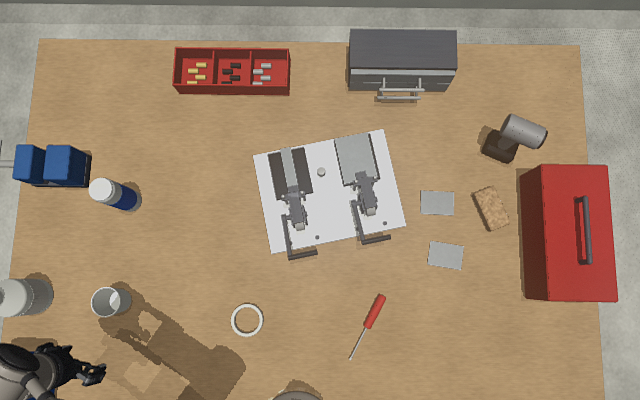

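View pics/side1.png

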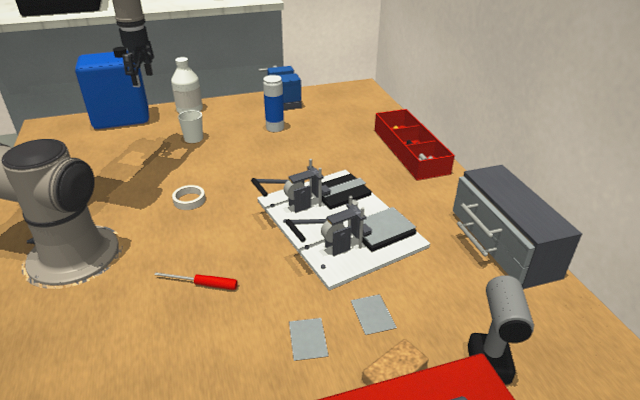

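The top view shows the wide panel in the right-hand clamp (px 357,158) and the strip in the left-hand one (290,170). The right lever's black bar is near (375,240). The loose grey sheets at (437,203) and (446,255) are decoys.

```bash
cat > h.py <<'E'
import numpy as np,cv2
from scipy.spatial.transform import Rotation as R
def rot(q): return R.from_quat([q[1],q[2],q[3],q[0]])
def rays(f,uv):
    uv=np.asarray(uv,float); d=np.c_[(uv[:,0]-f["cx"])/f["fx"],-(uv[:,1]-f["cy"])/f["fy"],-np.ones(len(uv))]
    return rot(f["rotation"]).apply(d)
def plane(f,uv,z):
    d=rays(f,uv); return f["eye"]+d*((z-f["eye"][2])/d[:,2])[:,None]
def depth(f,uv):
    uv=np.asarray(uv); return f["eye"]+rays(f,uv)*f["range_z"][uv[:,1],uv[:,0]][:,None]
def fix2w(o,yaw,p): return np.array(o)+R.from_euler('z',yaw).apply(p)
E
python3 - <<'E'
from h import *
f=dict(np.load("top1.npz"))
hsv=cv2.cvtColor(f["pixels"],cv2.COLOR_RGB2HSV)
m=((hsv[...,1]<40)&(hsv[...,2]>170)).astype(np.uint8)
m[:120]=0;m[260:]=0;m[:,:240]=0;m[:,412:]=0
c=max(cv2.findContours(m,cv2.RETR_EXTERNAL,cv2.CHAIN_APPROX_NONE)[0],key=cv2.contourArea)[:,0]
w=plane(f,c,15)[:,:2].astype(np.float32)
r=cv2.minAreaRect(w); print(r); b=cv2.boxPoints(r);print(b)
# yaw: short(300) side dir is x
e=[b[1]-b[0],b[2]-b[1]]; s=min(e,key=np.linalg.norm); s=s*np.sign(s[0]); yaw=np.arctan2(s[1],s[0])
o=np.r_[r[0],0]+R.from_euler('z',yaw).apply([-65,0,0]); print("origin",o,"yaw",yaw)
for y in(100,-100):
    print(y,"grip",fix2w(o,yaw,[-112.8,y,116]),"up",fix2w(o,yaw,[0,y,195]))
# dark bar points from depth around right lever
g=np.argwhere(np.ones((60,70)))+[205,340]; uv=g[:,::-1]
P=depth(f,uv); F=R.from_euler('z',-yaw).apply(P-o)
k=(F[:,2]>95)&(F[:,0]<-100)&(F[:,0]>-140); print(k.sum(),F[k].min(0),F[k].max(0),np.median(F[k],0))
E
```

```text
((666.23193359375, -51.34284973144531), (306.7741394042969, 216.04156494140625), 9.805220603942871)
[[ 496.6896     28.978296]
 [ 533.4813   -183.90741 ]
 [ 835.7743   -131.664   ]
 [ 798.98254    81.22171 ]]
origin [655.16248183  12.70765563   0.        ] yaw -1.399663
100 grip [734.49196457 140.88984304 116.        ] up [753.70172086  29.73758142 195.        ]
-100 grip [537.41348652 106.82999147 116.        ] up [556.62324281  -4.32227015 195.        ]Traceback (most recent call last):
  File "<stdin>", line 17, in <module>
    return umr_minimum(a, axis, None, out, keepdims, initial, where)
ValueError: zero-size array to reduction operation minimum which has no identity
```

```bash
cat > fit.py <<'E'
from h import *
f=dict(np.load("top1.npz"))
hsv=cv2.cvtColor(f["pixels"],cv2.COLOR_RGB2HSV)
m=((hsv[...,1]<40)&(hsv[...,2]>170)).astype(np.uint8)
m[:120]=0;m[260:]=0;m[:,:240]=0;m[:,412:]=0
m=cv2.morphologyEx(m,cv2.MORPH_OPEN,np.ones((3,3)))
c=np.argwhere(m)[:,::-1]
w=plane(f,c,15)[:,:2].astype(np.float32)
r=cv2.minAreaRect(w); print(r); b=cv2.boxPoints(r)
e=[b[1]-b[0],b[2]-b[1]]; s=min(e,key=np.linalg.norm); s=s*np.sign(s[0]); yaw=np.arctan2(s[1],s[0])
o=np.r_[r[0],0]+R.from_euler('z',yaw).apply([-65,0,0]); print("origin",o,"yaw",yaw)
for y in(100,-100):
    print(y,"grip",fix2w(o,yaw,[-112.8,y,116]),"up",fix2w(o,yaw,[0,y,195]))
uv=(np.argwhere(np.ones((60,70)))+[205,340])[:,::-1]
F=R.from_euler('z',-yaw).apply(depth(f,uv)-o)
k=(F[:,2]>95)&(F[:,0]<-95)&(F[:,0]>-140); print(k.sum())
if k.sum(): print(np.percentile(F[k],[2,50,98],axis=0))
from bench import status
s=status.read_state(); print(rot(s["tool_rot"]).as_matrix().round(3))
E
python3 fit.py
```

```text
((672.5242309570312, -74.75506591796875), (298.8592834472656, 399.03436279296875), 12.829690933227539)
origin [609.14699516 -89.18856802   0.        ] yaw 0.22392043
100 grip [476.95772735 -16.73280582 116.        ] up [586.94160732   8.31487167 195.        ]
-100 grip [ 521.36850304 -211.73968519  116.        ] up [ 631.35238301 -186.6920077   195.        ]
174
[[-118.82656318 -131.75490707  114.59071664]
 [-111.94260656  -88.65055906  122.07462205]
 [ -97.71958432  -54.57161472  126.88453755]]
[[-0.906  0.424 -0.001]
 [ 0.424  0.906 -0.001]
 [ 0.    -0.001 -1.   ]]
```

move_arm(plan=[[-0.05, -0.044, 0.002, 0, 0, 5, 80], [-0.09, -0.079, 0.004, 0, 0, 10, 80], [-0.13, -0.114, 0.006, 0, 0, 15, 80], [-0.17, -0.15, 0.008, 0, 0, 20, 80], [-0.21, -0.185, 0.01, 0, 0, 25, 80], [-0.25, -0.22, 0.012, 0, 0, 30, 80], [-0.29, -0.256, 0.012, 0, 0, 34, 80], [-0.33, -0.291, 0.014, 0, 0, 38, 80], [-0.37, -0.326, 0.016, 0, 0, 42, 80], [-0.41, -0.362, 0.018, 0, 0, 46, 80], [-0.45, -0.397, 0.02, 0, 0, 50, 80], [-0.49, -0.432, 0.022, 0, 0, 52, 80], [-0.53, -0.467, 0.023, 0, 0, 52, 80], [-0.562, -0.496, 0.023, 0, 0, 52, 80], [-0.562, -0.496, 0.023, 0, 0, 52, 80], [-0.562, -0.496, 0.023, 0, 0, 52, 80], [-0.562, -0.496, 0.023, 0, 0, 52, 80]])

```text
clock: 2.22
position: [521.0, -210.8, 230.4]
tool_rot: [-0.0, 0.623, 0.783, 0.0]
force: [0.2, -0.0, 0.7]
opening: 58.8
finger_force: 0.0
```

```bash
python3 - <<'E'
from h import *
from bench import viewer
out=[]
for n,(u,v) in(("top",(375,235)),("side",(300,230))):
    f=viewer.grab_frame(n); np.savez(f"{n}2.npz",**f)
    c=f["pixels"][v-75:v+75,u-65:u+65,::-1]; out.append(cv2.resize(c,None,fx=3,fy=3,interpolation=2))
cv2.imwrite("pics/b.png",np.hstack(out))
# bar in side view: dark points near expected, in fixture frame
o=np.array([609.15,-89.19,0]);yaw=.2239
uv=(np.argwhere(np.ones((120,140)))+[170,230])[:,::-1]
F=R.from_euler('z',-yaw).apply(depth(f,uv)-o)
k=(F[:,2]>100)&(F[:,2]<132)&(F[:,0]<-98)&(F[:,0]>-140)&(F[:,1]<-40)&(F[:,1]>-140);print(k.sum(),np.percentile(F[k],[2,50,98],axis=0))
E
```

```text
177 [[-118.08286672 -136.77043949  112.00394049]
 [-113.09590285 -100.67916925  120.54497512]
 [-101.13418325  -59.25267401  124.56431704]]
```

View pics/b.png

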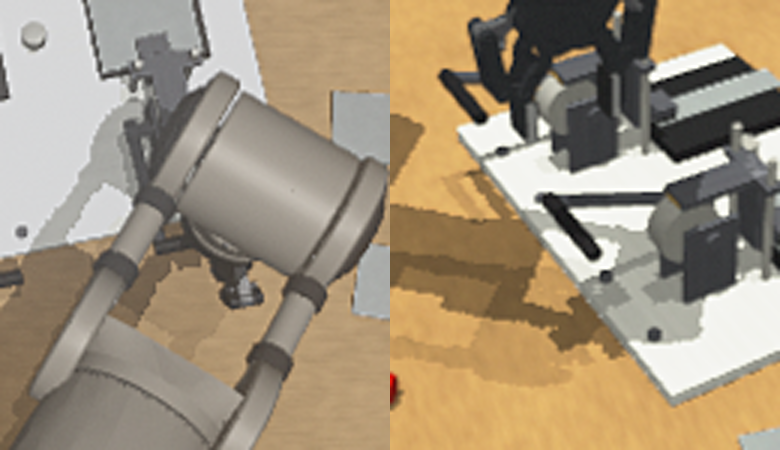

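The crops show the open gripper directly above the right lever's bar, which is free below it at (570,225) in the side crop. Both views agree on the bar's position, so I'll go down and close.

move_arm(plan=[[0, 0, 0.03, 0, 0, 0, 80], [0, 0, 0.06, 0, 0, 0, 80], [0, 0, 0.085, 0, 0, 0, 80], [0, 0, 0.1, 0, 0, 0, 80], [0, 0, 0.112, 0, 0, 0, 80], [0, 0, 0.112, 0, 0, 0, 80], [0, 0, 0.112, 0, 0, 0, 140], [0, 0, 0.112, 0, 0, 0, 180], [0, 0, 0.112, 0, 0, 0, 220], [0, 0, 0.112, 0, 0, 0, 255], [0, 0, 0.112, 0, 0, 0, 255], [0, 0, 0.112, 0, 0, 0, 255], [0, 0, 0.112, 0, 0, 0, 255]])

```text
clock: 3.95
position: [522.3, -212.0, 119.0]
tool_rot: [0.001, 0.623, 0.782, 0.001]
force: [4.0, 2.6, 2.4]
opening: 11.9
finger_force: 58.6
```

move_arm(plan=[[0, 0.002, -0.005, 0, 0, 0, 255], [0, 0.004, -0.0097, 0, 0, 0, 255], [0, 0.0065, -0.0145, 0, 0, 0, 255], [0, 0.009, -0.019, 0, 0, 0, 255], [0, 0.0145, -0.028, 0, 0, 0, 255], [0, 0.021, -0.036, 0, 0, 0, 255], [0, 0.028, -0.044, 0, 0, 0, 255], [0, 0.036, -0.051, 0, 0, 0, 255], [0, 0.036, -0.051, 0, 0, 0, 255]])

```text
clock: 5.08
position: [554.3, -204.6, 170.5]
tool_rot: [-0.002, 0.623, 0.782, -0.002]
force: [-10.1, -5.1, 1.6]
opening: 12.2
finger_force: 59.2
```

```bash
python3 - <<'E'
from h import *
from bench import viewer,status
f=viewer.grab_frame("side")
u,v=300,220
cv2.imwrite("pics/c.png",cv2.resize(f["pixels"][v-75:v+75,u-90:u+90,::-1],None,fx=4,fy=4,interpolation=2))
s=status.read_state();print(s["position"],s["force"],s["ft_torque"],s["opening"])
E
```

```text
[ 554.11498416 -204.64696837  170.32079085] [-8.94208824 -5.63192223  2.08999295] [-0.93751361  1.8350719   0.03795284] 11.686592145616313
```

View pics/c.png

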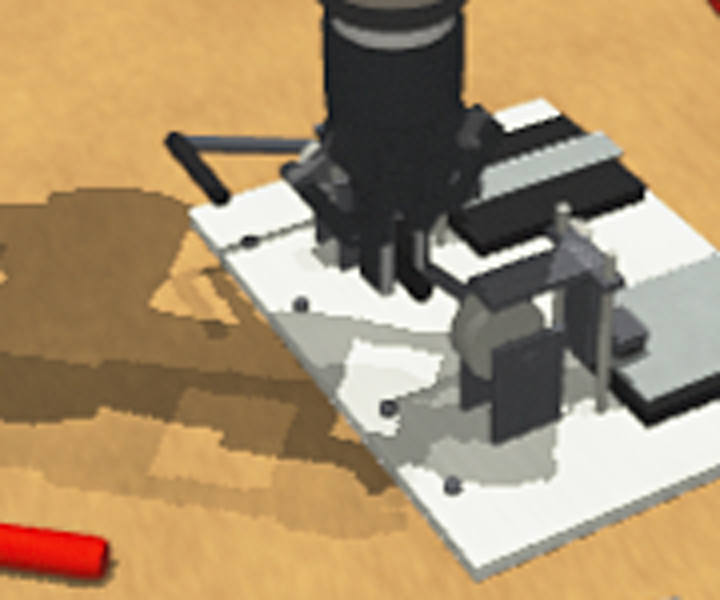

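The bar is held between the fingers at (410,260) and lifted, the left lever is still down, and the panel is in place. I'll carry on along the arc to upright.

move_arm(plan=[[0, 0.008, -0.0063, 0, 0, 0, 255], [0, 0.0168, -0.012, 0, 0, 0, 255], [0, 0.026, -0.0167, 0, 0, 0, 255], [0, 0.0358, -0.0207, 0, 0, 0, 255], [0, 0.0457, -0.0239, 0, 0, 0, 255], [0, 0.056, -0.0262, 0, 0, 0, 255], [0, 0.0663, -0.0275, 0, 0, 0, 255], [0, 0.0768, -0.028, 0, 0, 0, 255], [0, 0.0768, -0.028, 0, 0, 0, 255], [0, 0.0768, -0.028, 0, 0, 0, 255], [0, 0.0768, -0.028, 0, 0, 0, 255]])

```text
clock: 6.5
position: [630.3, -187.3, 200.3]
tool_rot: [0.0, 0.623, 0.782, -0.001]
force: [-7.2, -1.9, 8.1]
opening: 11.2
finger_force: 63.4
```

```bash
python3 - <<'E'
from h import *
from bench import viewer,status
f=viewer.grab_frame("side"); np.savez("side3.npz",**f)
u,v=330,200
cv2.imwrite("pics/d.png",cv2.resize(f["pixels"][v-75:v+75,u-100:u+100,::-1],None,fx=4,fy=4,interpolation=2))
s=status.read_state();print(s["position"],s["force"],s["ft_torque"],s["opening"],s["tool_rot"])
o=np.array([609.15,-89.19,0]);yaw=.2239
Ri=R.from_euler('z',-yaw); print("tcp fixture",Ri.apply(s["position"]-o), "force fixture",Ri.apply(s["force"]))
E
```

```text
[ 630.30549714 -187.33793282  200.35445761] [-6.90739742 -2.81278866  8.80001846] [-0.422397    1.34580795 -0.0988197 ] 11.83856071637567 [ 3.80352043e-04  6.23209382e-01  7.82054497e-01 -8.27232076e-04]
tcp fixture [  -1.1647402  -100.3952945   200.35445761] force fixture [-7.35951601 -1.2089017   8.80001846]
```

View pics/d.png

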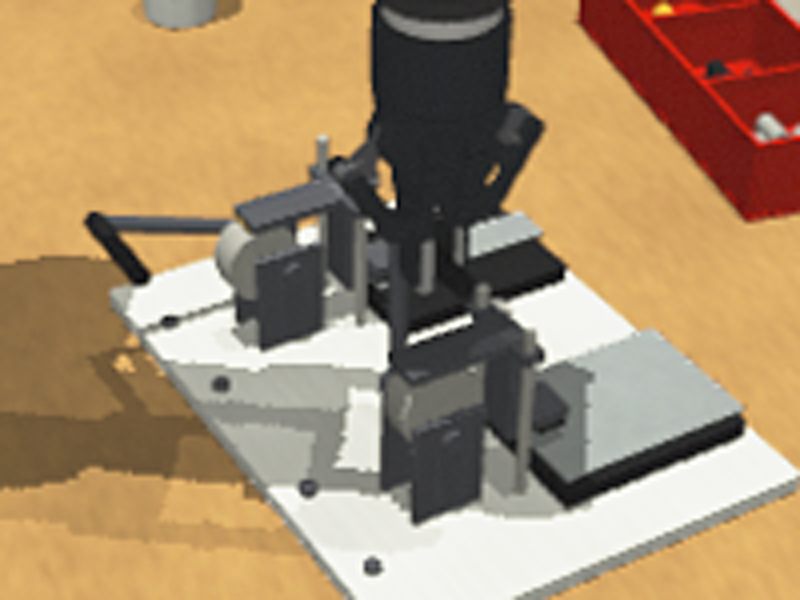

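move_arm(plan=[[0, 0.001, 0, 0, 0, 0, 255], [0, 0.002, 0, 0, 0, 0, 255], [0, 0.002, 0, 0, 0, 0, 255], [0, 0.002, 0, 0, 0, 0, 255]])

```text
clock: 7.05
position: [631.8, -187.0, 200.4]
tool_rot: [-0.0, 0.623, 0.782, -0.001]
force: [-7.3, -2.8, 9.6]
opening: 11.6
finger_force: 63.4
```

```bash
python3 - <<'E'
from h import *
from bench import viewer,status
f=viewer.grab_frame("side")
s=status.read_state()
o=np.array([609.15,-89.19,0]);yaw=.2239
Ri=R.from_euler('z',-yaw); print("tcp",Ri.apply(s["position"]-o),"force",Ri.apply(s["force"]),s["opening"])
uv=(np.argwhere(np.ones((110,120)))+[150,280])[:,::-1]
F=Ri.apply(depth(f,uv)-o)
k=(F[:,1]>-68)&(F[:,1]<-40)&(abs(F[:,0])<25)&(F[:,2]>120)&(F[:,2]<200)
P=F[k]
for z in range(120,200,10):
    q=P[(P[:,2]>=z)&(P[:,2]<z+10)]
    if len(q): print(z,len(q),np.median(q,0).round(1),q[:,0].min().round(1),q[:,0].max().round(1))
t=viewer.grab_frame("side")
# panel/strip shift check between first and current side view
a=dict(np.load("side1.npz"))["pixels"]; d=cv2.absdiff(a,t["pixels"]).max(2)
print("panel diff",(d[205:250,370:430]>40).sum())
E
```

```text
tcp [   0.39967705 -100.40623205  200.3893413 ] force [-8.6933403  -0.40077232  9.35800023] 11.963635167695546
120 14 [ -1.9 -65.5 125.8] -4.1 5.0
130 13 [ -1.6 -65.3 135.7] -5.1 5.9
140 11 [ -1.6 -64.7 144.8] -5.7 5.8
150 15 [ -1.6 -65.2 155.1] -5.6 4.0
160 12 [ -1.9 -65.3 164.8] -5.5 0.9
170 9 [ -3.  -64.5 175.1] -5.7 -0.6
180 6 [ -3.2 -62.5 180.8] -5.2 0.7
panel diff 187
```

```bash
python3 -c "
from bench import ctrl; print(ctrl.job_done())"
```

```text
the job is handed in; nothing more can be done
None
```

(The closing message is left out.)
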